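# Sweep the shield seam with the leakage probe

### The job

Take the yellow-handled probe from its blue stand and check the copper seam on top of the green module for leaks: bring the tip to the red-dot end of the seam, just above it or barely touching, and guide it slowly (no faster than 10 cm a second) along the whole seam to the white-dot end. Do not press on the module or push either module out of place; then put the probe back upright in its stand, fully down, and let go.

Things in the scene. Friction and masses are not known exactly. Their poses are not given: they have to be found in the camera images.
- probe: Hand-held leakage probe with a round yellow handle, loose, about 90 g, standing tip down in the blue stand. Origin at the tip; z runs from the tip up the probe's axis. Steel shaft 9 mm across from z = 0 to 60 mm, its last 14 mm tapering to a 3 mm tip; black flange 32 mm across from z = 60 to 66; round yellow handle 24 mm across from z = 66 to 126 (a good grip is at z = 100); black cap to z = 130. Round: any grip direction about z is the same.
- stand: Blue block 70 x 70 x 66 mm, fixed to the bench, with one vertical round hole 17 mm across through its centre, its mouth bevelled by 3 mm. Origin: centre of the underside; z up, top at z = 66. When the probe is fully home its flange rests on the block's top and its tip is 6 mm above the bench, on the hole's axis.
- green_module: Dark green shielded metal box, the one to check: 190 x 84 x 45 mm, 0.9 kg, loose. Origin: centre of underside, z up, flat top at z = 45. Copper seam 4 mm wide along the top from x = -70 to +70 (y = 0, z = 45). Red dot just beyond its -x end (x = -82, nearer the robot), white dot beyond its +x end (x = +82); two brass connectors stick out 11 mm at +x.
- grey_module: Light grey shielded metal box of the same shape as the green one, not to be checked: 190 x 84 x 45 mm, 0.9 kg, loose. Origin: centre of underside, z up, flat top at z = 45. Copper seam 4 mm wide along the top from x = -70 to +70 (y = 0, z = 45). Red dot just beyond its -x end (x = -82, nearer the robot), white dot beyond its +x end (x = +82); two brass connectors stick out 11 mm at +x.
There are look-alikes about, which are no part of the job. Of the things that look like the stand, take the one that is farthest to the robot's left at the start. Of the things that look like the probe, the larger one is meant.

How it is judged (in metres and radians):
On the way, in this order (a step that is already met when the one before it is completed fails the run):
1. the probe's tip is at the red-dot end of the green module's seam: within 15 mm to either side of it, and no more than 20 mm above it (x of probe in the frame of green_module between -0.088 and -0.055 m and y of probe in the frame of green_module between -0.015 and 0.015 m and z of probe in the frame of green_module between 0.04 and 0.065 m), for 0.1 s.
2. the probe's tip is a quarter of the way along the seam: within 15 mm to either side of it, and no more than 20 mm above it (x of probe in the frame of green_module between -0.047 and -0.023 m and y of probe in the frame of green_module between -0.015 and 0.015 m and z of probe in the frame of green_module between 0.04 and 0.065 m), for 0.1 s.
3. the probe's tip is at the middle of the seam: within 15 mm to either side of it, and no more than 20 mm above it (x of probe in the frame of green_module between -0.012 and 0.012 m and y of probe in the frame of green_module between -0.015 and 0.015 m and z of probe in the frame of green_module between 0.04 and 0.065 m), for 0.1 s.
4. the probe's tip is three quarters of the way along the seam: within 15 mm to either side of it, and no more than 20 mm above it (x of probe in the frame of green_module between 0.023 and 0.047 m and y of probe in the frame of green_module between -0.015 and 0.015 m and z of probe in the frame of green_module between 0.04 and 0.065 m), for 0.1 s.
5. the probe's tip is at the white-dot end of the seam: within 15 mm to either side of it, and no more than 20 mm above it (x of probe in the frame of green_module between 0.055 and 0.088 m and y of probe in the frame of green_module between -0.015 and 0.015 m and z of probe in the frame of green_module between 0.04 and 0.065 m), for 0.1 s.
At the end, for the whole second after the job is handed in: The probe stands at rest in its blue stand's hole: tip within 10 mm of the stand's axis, no more than 6 mm short of fully down, within 10 degrees of upright; both modules within 20 mm of where they started (horizontal distance between probe and stand below 0.01 m and z of probe in the frame of stand below 0.012 m and angle between probe's own z axis and vertical below 0.17 rad and linear speed of probe below 0.02 m/s and distance of each of green_module, grey_module from where it was at the start of the episode below 0.02 m); the robot touches nothing.
It fails at once if the probe moves faster than 11 cm/s while its tip is on the seam between the ends (x of probe in the frame of green_module between -0.05 and 0.05 m and y of probe in the frame of green_module between -0.015 and 0.015 m and z of probe in the frame of green_module between 0.04 and 0.065 m and linear speed of probe above 0.11 m/s).
It fails at once if the probe presses on the green module with more than 25 N (contact force between probe and green_module above 25 N).
It fails at once if the green module is pushed more than 20 mm (distance of green_module from where it was at the start of the episode above 0.02 m).
It fails at once if the grey module is pushed more than 20 mm (distance of grey_module from where it was at the start of the episode above 0.02 m).
It also fails if it takes over 64 s, if anything falls off the work surface, if the arm or the gripper's body presses on something with over 40 N, if the wrist force passes 120 N, or if a joint passes its speed limit or range.

### The arm

A 6-joint arm with a two-finger parallel gripper is mounted at the origin on the work surface. World frame = base frame: x ahead of the robot, y to its left, z up, the work surface at z = 0. Lengths are in m, angles in degrees, forces in N, time in s.
With the tool pointing down it reaches from about 0.375 to 0.975 m from the base axis. Payload 3.8 kg.
Tool frame: the origin (TCP) lies at the very end of the fingers, on their centre line; the grasp point (between the pads) lies pinch_z behind it (pinch_z is the distance from the TCP to the grasp point, in m); z points along the fingers, y is the line along which they close (so a half turn about z gives the same grasp; the last joint's range is limited). The gripper opens to 88 mm and grips with 3 to 60 N. Pads are 18 mm wide; open, the fingers measure 123 mm over their backs; the gripper's body (75 mm by 187 mm) begins 45 mm behind the grasp point.
Start: joints at [65.266, 15.12, 91.902, -0, 72.978, -2.114], TCP at [0.26, 0.623, 0.239] pointing down, gripper open.
Joint ranges: [-150.88, 150.88], [-54.13, 125.18], [17.81, 147.31], [-75.09, 255.09], [0, 152.58], [-146.25, 146.25]. Speed limits (degrees/s): [147.25, 147.25, 180, 180, 180, 180].

### API

Orientations are given as [roll, pitch, yaw] about the fixed x, y, z axes, in that order (R = Rz(yaw) Ry(pitch) Rx(roll)).
In Python, from station import get_state, read_camera, camera_params, sign_off, pinch_z gives the robot as it stands. The module is installed in compiled form; this text tells all that it offers.
- The arm moves only by the tool drive_tool, never from a script. Its argument "series" is one flat list of numbers, 7 for each row, row after row: the shift along the tool's x, y, z in units of 20 mm (1.0 is 20 mm), then the turn, a rotation vector about the tool's x, y, z in units of 6 degrees (1.0 is 6 degrees), then the finger opening in mm, from 0 to 88.1. A call has 1 to 10 rows; each row shifts and turns the commanded pose from where the row before left it, along the tool's axes as they then stand; what a row does not reach is not made up. A row lasts 1/12 s, in which the tool goes at most 41.7 mm and 7.16 degrees, less where a joint would pass 70% of its speed; a pose out of reach is approached as far as the arm can. A call with a number of a shift or a turn outside -1 to 1 is refused whole. A call with a gripper value outside its range is refused whole. The fingers move at their own pace and stop on an object; "squeeze" is the grip in N (left out, the last holds). Time passes only in rows, so rows that do not move let the fingers close. It gives the time, the measured TCP pose, the force, the opening and the grip force at its end, in the units of the state.
- get_state(): the state, without advancing time (a new reading comes with each control period).
- read_camera(name): name is "side" or "top" or "wrist"; returns the picture (480x640x3 uint8, blue, green, red); there is no depth.
- camera_params(name): a dict with "fx", "fy", "cx", "cy" (pixels), "position" and "attitude" of the camera in the world. Camera axes: x right, y down, z forward; pixel columns grow to the right and rows downward; lengths in m; the calibration is good to about 2 mm. A picture is of the moment at which its call begins: read the wrist's pose just before it. camera_params takes no time and is no camera call; for the wrist camera it gives the pose at the moment of the call.
- sign_off(): hands the job in; it is judged then, once.
The state is a dict: "clock": time; "joints": joint angles; "qvel": joint speeds; "joint_torque": joint torques, N m; "eef_pos": TCP position; "eef_rot": TCP orientation; "contact_force": force on the tool from outside, world axes, zero at the start; "wrist_torque": the same for the moment, N m; "gripper_width": opening from 0.0 (shut) to 1.0 (fully open); "grip_force": force on a finger pad.
Only numpy, scipy, OpenCV 4.12 (cv2) and the standard library are available. Lean on these libraries where they do the work, as an engineer would, in place of code of your own. Each camera call takes 0.05 s, during which the arm holds its last target. There are 200 camera calls.

## Working session

There is one attempt and no reset: what is moved stays moved. The work goes in short steps, Python scripts to look and compute and a tool call to move; the robot and the scene stay as the last step left them, time stands still between calls to the robot, and variables do not carry over. Pictures are saved under pics/ and viewed, at most 10 in all, crops included, and the job is handed in when it is done.

Besides the shell and the picture viewer there is one more tool, called as a command line: name --argument value ..., lists and objects as JSON in quotes. drive_tool: Moves the arm, as the interface text tells. Its arguments: {"type":"object","properties":{"series":{"type":"array","items":{"type":"number"}},"squeeze":{"type":"number"}},"required":["series"]}

```bash
mkdir -p pics
python3 - <<'E'
from station import *
import cv2
for n in("top","side"):
    cv2.imwrite(f"pics/{n}0.png",read_camera(n)); print(n,camera_params(n))
print(camera_params("wrist"));print(get_state(),pinch_z)
E
```

```text
top {'fx': 523.7760216742658, 'fy': 523.7760216742658, 'cx': 307.3921034185551, 'cy': 239.59999526533963, 'position': array([0.50085755, 0.04787963, 0.78046585]), 'attitude': array([-172.83570217,   -0.36649305,  -88.66904312])}
side {'fx': 568.3211563453491, 'fy': 568.3211563453491, 'cx': 311.2889866009124, 'cy': 235.48300349283878, 'position': array([ 0.16020699, -0.50056417,  0.47541276]), 'attitude': array([-122.28579816,   -0.14933696,  -39.87349523])}
{'fx': 370.20344125114383, 'fy': 370.20344125114383, 'cx': 320.04884521646954, 'cy': 244.65572351707138, 'position': array([0.1887687 , 0.65181883, 0.38459121]), 'attitude': array([162.85415746,   0.2368369 ,  67.33371953])}
{'clock': 0.1, 'joints': array([ 6.52658067e+01,  1.51651939e+01,  9.19710890e+01, -3.48379562e-04,
        7.29802321e+01, -2.11314927e+00]), 'qvel': array([-0.04896792, -0.12186126, -0.15298237,  0.04897849, -0.08944399,
       -0.03746299]), 'joint_torque': array([ 8.88517292e-06, -5.03615642e+01, -3.58072972e+01,  7.30199344e-02,
        2.32577522e-02, -6.09171047e-05]), 'eef_pos': array([0.25935239, 0.62249367, 0.23753046]), 'eef_rot': array([-1.79883552e+02, -3.96357203e-03,  1.57379054e+02]), 'contact_force': array([ 0.07494705,  0.15584055, -0.39366065]), 'wrist_torque': array([-0.03556937,  0.00842792, -0.03375613]), 'grip_force': 0.0, 'gripper_width': 0.9998743771513152} 0.0187
```

View pics/top0.png

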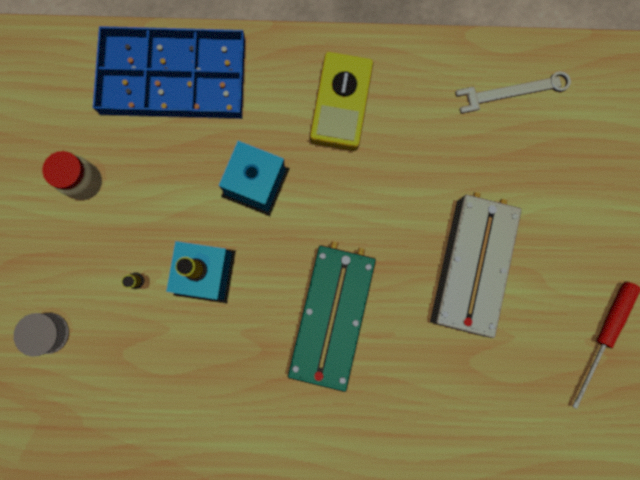

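View pics/side0.png

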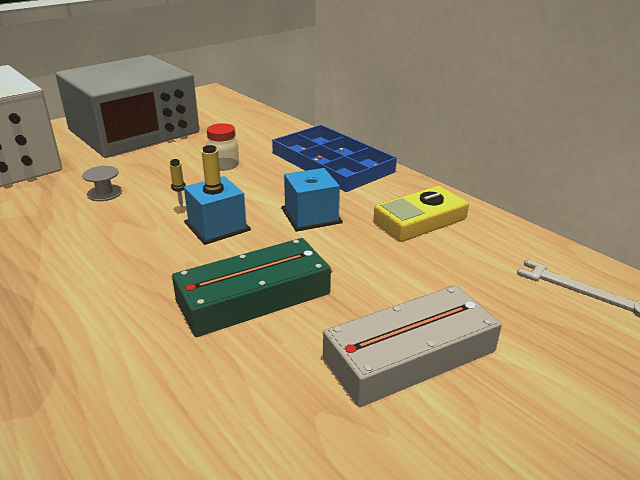

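The top view shows the probe cap at about (185,266) in the left stand (top centre about (198,271)), with the small look-alike probe at (133,281) and the decoy stand at (252,172). On the green module the red dot is at (319,376) and the white dot at (346,260). The side view agrees: cap (210,150), red (191,287), white (308,253).

```bash
cat > h.py <<'E'
import numpy as np,cv2
from station import *
from scipy.spatial.transform import Rotation as R
def toplane(n,u,v,z,p=None):
    p=p or camera_params(n)
    d=R.from_euler('xyz',p['attitude'],degrees=True).apply([(u-p['cx'])/p['fx'],(v-p['cy'])/p['fy'],1])
    o=np.array(p['position']); return o+d*(z-o[2])/d[2]
def blob(im,near,lo,hi,r=12):
    u,v=near; c=im[v-r:v+r+1,u-r:u+r+1]; h=cv2.cvtColor(c,cv2.COLOR_BGR2HSV)
    m=cv2.inRange(h,lo,hi); ys,xs=np.nonzero(m); return u-r+xs.mean(),v-r+ys.mean(),len(xs)
E
python3 - <<'E'
from h import *
t=cv2.imread('pics/top0.png');s=cv2.imread('pics/side0.png')
red=((0,150,80),(8,255,255));wh=((0,0,130),(180,70,255));black=((0,0,0),(180,255,60))
P={}
for n,im,pts in(("top",t,((319,376),(346,260),(184,266))),("side",s,((191,287),(308,253),(210,150)))):
    for k,p,c,z in zip("rwc",pts,(red,wh,black),(.045,.045,.136)):
        b=blob(im,p,*c,r=9); print(n,k,np.round(b,1),toplane(n,b[0],b[1],z).round(4))
b=cv2.cvtColor(t,cv2.COLOR_BGR2HSV)[225:315,150:245]
m=cv2.inRange(b,(85,120,120),(125,255,255)); 
c=max(cv2.findContours(m,0,2)[0],key=cv2.contourArea); bx=cv2.boxPoints(cv2.minAreaRect(c))+[150,225]
q=np.array([toplane("top",*x,.066) for x in bx]); print(bx.round(),q.round(4),q.mean(0),np.linalg.norm(np.diff(q,axis=0),axis=1))
E
```

```text
top r [318.5 375.6  52. ] [0.406  0.0257 0.045 ]
top w [345.5 259.6  45. ] [ 0.5663 -0.009   0.045 ]
top c [184.4 265.9 174. ] [0.5457 0.1962 0.136 ]
side r [190.3 286.7  52. ] [0.4061 0.026  0.045 ]
side w [307.7 252.6  38. ] [ 0.5663 -0.0087  0.045 ]
side c [208.9 148.9  80. ] [0.5423 0.1904 0.136 ]
[[167. 291.]
 [174. 241.]
 [225. 249.]
 [217. 299.]] [[0.5161 0.2347 0.066 ]
 [0.5843 0.228  0.066 ]
 [0.5752 0.1584 0.066 ]
 [0.5073 0.1658 0.066 ]] [0.54572293 0.19672023 0.066     ] [0.06845173 0.07024354 0.06834611]
```

drive_tool --series '[-0.8, -0.5, 0, 0, 0, 0, 88, -0.8, -0.5, 0, 0, 0, 0, 88, -0.8, -0.5, 0, 0, 0, 0, 88, -0.8, -0.5, 0, 0, 0, 0, 88, -0.8, -0.5, 0, 0, 0, 0, 88, -0.8, -0.5, 0, 0, 0, 0, 88, -0.8, -0.5, 0, 0, 0, 0, 88, -0.8, -0.5, 0, 0, 0, 0, 88, -0.8, -0.5, 0, 0, 0, 0, 88, -0.8, -0.5, 0, 0, 0, 0, 88]' --squeeze 25

```text
clock: 0.93
eef_pos: [0.3695, 0.4672, 0.2383]
eef_rot: [-179.9, 0.0, 157.4]
contact_force: [-0.3, -0.2, -0.1]
gripper_width: 0.998
grip_force: 0.0
```

drive_tool --series '[0, 0, 0, 0, 0, 1, 88, 0, 0, 0, 0, 0, 1, 88, 0, 0, 0, 0, 0, 1, 88, 0, 0, 0, 0, 0, 1, 88, 0, 0, 0, 0, 0, 1, 88, 0, 0, 0, 0, 0, 1, 88, 0, 0, 0, 0, 0, 1, 88, 0, 0, 0, 0, 0, 1, 88, 0, 0, 0, 0, 0, 1, 88, 0, 0, 0, 0, 0, 1, 88]'

```text
clock: 1.77
eef_pos: [0.369, 0.468, 0.2383]
eef_rot: [-180.0, 0.1, 97.1]
contact_force: [0.2, -0.5, 0.6]
gripper_width: 1.0
grip_force: 0.0
```

drive_tool --series '[0, 0, 0, 0, 0, 1, 88, 0, 0, 0, 0, 0, 0.2, 88, 0, 0, 0, 0, 0, 0, 88]'

```text
clock: 2.02
eef_pos: [0.369, 0.4683, 0.2384]
eef_rot: [-180.0, 0.0, 90.2]
contact_force: [-0.8, 0.8, -0.7]
gripper_width: 0.999
grip_force: 0.0
```

drive_tool --series '[-1, 0.65, 0, 0, 0, 0, 88, -1, 0.65, 0, 0, 0, 0, 88, -1, 0.65, 0, 0, 0, 0, 88, -1, 0.65, 0, 0, 0, 0, 88, -1, 0.65, 0, 0, 0, 0, 88, -1, 0.65, 0, 0, 0, 0, 88, -1, 0.65, 0, 0, 0, 0, 88, -1, 0.65, 0, 0, 0, 0, 88, -1, 0.65, 0, 0, 0, 0, 88, -1, 0.65, 0, 0, 0, 0, 88]'

```text
clock: 2.85
eef_pos: [0.4999, 0.2681, 0.2387]
eef_rot: [-180.0, 0.0, 90.3]
contact_force: [0.2, 0.9, -0.4]
gripper_width: 1.003
grip_force: 0.0
```

drive_tool --series '[-0.9, 0.6, 0, 0, 0, 0, 88, -0.9, 0.6, 0, 0, 0, 0, 88, -0.9, 0.6, 0, 0, 0, 0, 88, -0.9, 0.54, 0, 0, 0, 0, 88, 0, 0, 0, 0, 0, 0, 88, 0, 0, 0, 0, 0, 0, 88]'

```text
clock: 3.35
eef_pos: [0.5467, 0.1967, 0.2385]
eef_rot: [-180.0, -0.0, 90.2]
contact_force: [-0.5, 0.8, 0.0]
gripper_width: 0.999
grip_force: 0.0
```

Run:
```python
from h import *
p=camera_params("wrist");im=read_camera("wrist");cv2.imwrite("pics/w1.png",im)
R_=R.from_euler('xyz',p['attitude'],degrees=True)
for x in([.5457,.1963,.136],[.5457,.1967,.066],[.406,.0257,.045],[.5663,-.009,.045]):
    c=R_.inv().apply(np.array(x)-p['position']);print(c[0]/c[2]*p['fx']+p['cx'],c[1]/c[2]*p['fy']+p['cy'])
print(get_state()['eef_pos'],p['position'])
```

```text
319.55694794646195 243.1996841149587
319.7480131839558 219.6203206420846
189.77203980888254 369.69422480616265
338.1366063007145 396.8936332164493
[0.54623376 0.19752216 0.2385173 ] [0.54618812 0.27271253 0.3855778 ]
```

View pics/w1.png

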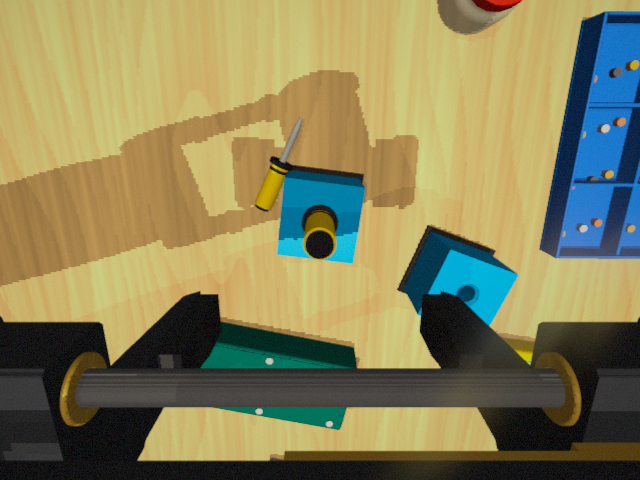

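The wrist view shows the probe's cap at (319,243), exactly where predicted. The small look-alike lies clear beside the stand at (275,175), so I descend.

drive_tool --series '[0, 0, 1, 0, 0, 0, 88, 0, 0, 1, 0, 0, 0, 88, 0, 0, 1, 0, 0, 0, 88, 0, 0, 1, 0, 0, 0, 88, 0, 0, 1, 0, 0, 0, 88, 0, 0, 1, 0, 0, 0, 88, 0, 0, 1, 0, 0, 0, 88, 0, 0, 0.5, 0, 0, 0, 88, 0, 0, 0, 0, 0, 0, 88, 0, 0, 0, 0, 0, 0, 88]'

```text
clock: 4.23
eef_pos: [0.5459, 0.1983, 0.0885]
eef_rot: [-179.9, 0.0, 90.3]
contact_force: [-0.3, 0.4, 1.1]
gripper_width: 1.0
grip_force: 0.0
```

drive_tool --series '[0, 0, 0, 0, 0, 0, 15, 0, 0, 0, 0, 0, 0, 15, 0, 0, 0, 0, 0, 0, 15, 0, 0, 0, 0, 0, 0, 15, 0, 0, 0, 0, 0, 0, 15, 0, 0, 0, 0, 0, 0, 15, 0, 0, 0, 0, 0, 0, 15, 0, 0, 0, 0, 0, 0, 15, 0, 0, 0, 0, 0, 0, 15, 0, 0, 0, 0, 0, 0, 15]'

```text
clock: 5.07
eef_pos: [0.5464, 0.1977, 0.0886]
eef_rot: [-180.0, 0.0, 90.2]
contact_force: [0.8, 0.6, -1.1]
gripper_width: 0.267
grip_force: 16.1
```

drive_tool --series '[0, 0, -0.3, 0, 0, 0, 15, 0, 0, -0.5, 0, 0, 0, 15, 0, 0, -0.7, 0, 0, 0, 15, 0, 0, -0.7, 0, 0, 0, 15, 0, 0, -0.7, 0, 0, 0, 15, 0, 0, -0.7, 0, 0, 0, 15, 0, 0, -0.7, 0, 0, 0, 15, 0, 0, -0.7, 0, 0, 0, 15, 0, 0, 0, 0, 0, 0, 15, 0, 0, 0, 0, 0, 0, 15]' --squeeze 30

```text
clock: 5.9
eef_pos: [0.5474, 0.1981, 0.1904]
eef_rot: [179.8, -0.1, 90.2]
contact_force: [-0.0, -0.7, -1.8]
gripper_width: 0.262
grip_force: 30.0
```

Run:
```python
from h import *
im=read_camera("side");print(get_state()['eef_pos'],get_state()['gripper_width'])
cv2.imwrite("pics/s2.png",cv2.resize(im[60:260,120:320],(600,600)))
```

```text
[0.54653448 0.19779496 0.189021  ] 0.2598112840636116
```

View pics/s2.png

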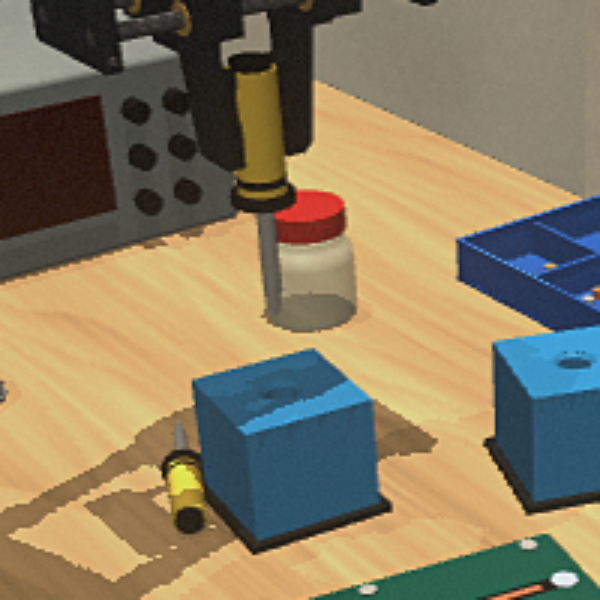

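The crop shows the probe lifted clear of the stand, with the tip at about (212,166) and the cap at about (203,81) in the full image. I check whether the lean is perspective or real tilt.

```bash
cat >> h.py <<'E'
def proj(n,x):
    p=camera_params(n);c=R.from_euler('xyz',p['attitude'],degrees=True).inv().apply(np.array(x)-p['position'])
    return c[0]/c[2]*p['fx']+p['cx'],c[1]/c[2]*p['fy']+p['cy']
E
python3 - <<'E'
from h import *
e=get_state()['eef_pos']
for d in (0,.06,.126,.13):
  print(d,np.round(proj("side",e+[0,0,-.0823+d]),1))
t=e+[0,0,-.0823]
for a in([.005,0,0],[0,.005,0],[0,0,.005]): print(np.round(np.array(proj("side",t+a))-proj("side",t),1))
E
```

```text
0 [210.6 164.6]
0.06 [206.8 127. ]
0.126 [202.3  82.1]
0.13 [202.   79.2]
[ 2.8 -0.9]
[-1.7 -1.1]
[-0.3 -3. ]
```

drive_tool --series '[-0.5, -0.4, 0, 0, 0, 0, 15, -1, -0.75, 0, 0, 0, 0, 15, -1, -0.75, 0, 0, 0, 0, 15, -1, -0.75, 0, 0, 0, 0, 15, -1, -0.75, 0, 0, 0, 0, 15, -1, -0.75, 0, 0, 0, 0, 15, -1, -0.75, 0, 0, 0, 0, 15, -1, -0.75, 0, 0, 0, 0, 15, -0.8, -0.6, 0, 0, 0, 0, 15, -0.4, -0.3, 0, 0, 0, 0, 15]'

```text
clock: 6.78
eef_pos: [0.4129, 0.0217, 0.1871]
eef_rot: [-179.8, 0.0, 90.1]
contact_force: [-0.1, 0.1, -1.4]
gripper_width: 0.266
grip_force: 30.0
```

drive_tool --series '[0, 0, 0.3, 0, 0, 0, 15, 0, 0, 0.4, 0, 0, 0, 15, 0, 0, 0.4, 0, 0, 0, 15, 0, 0, 0.4, 0, 0, 0, 15, 0, 0, 0.4, 0, 0, 0, 15, 0, 0, 0.3, 0, 0, 0, 15, 0, 0, 0.2, 0, 0, 0, 15, 0, 0, 0, 0, 0, 0, 15, 0, 0, 0, 0, 0, 0, 15]'

```text
clock: 7.53
eef_pos: [0.416, 0.0235, 0.1404]
eef_rot: [-180.0, -0.0, 90.2]
contact_force: [0.2, 0.1, -0.7]
gripper_width: 0.263
grip_force: 30.0
```

Run:
```python
from h import *
a=read_camera("side");e=get_state()['eef_pos'];print(e, proj("side",e+[0,0,-.0823]), proj("side",[.4158,.0237,.045]))
cv2.imwrite("pics/s3.png",cv2.resize(a[170:350,110:350],(800,600)))
```

```text
[0.41629453 0.02347953 0.14080855] (np.float64(197.42005407143353), np.float64(275.6972004610841)) (np.float64(198.11356846550376), np.float64(284.5192498553458))
```

View pics/s3.png

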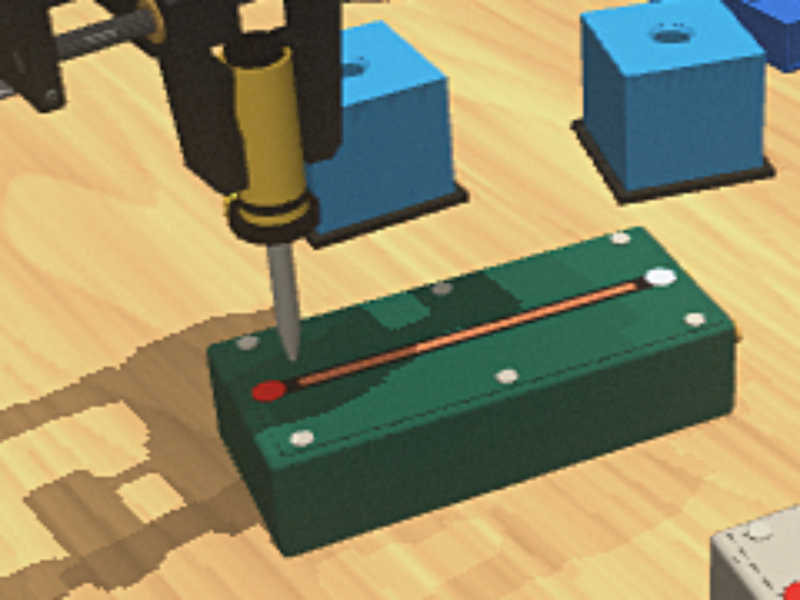

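The tip is at crop (292,360), full image (198,278). That is about 10 mm above the red end of the seam, laterally on it. I lower 5 mm and sweep at 6 cm/s.

drive_tool --series '[0, 0, 0.15, 0, 0, 0, 15, 0, 0, 0.1, 0, 0, 0, 15, 0, 0, 0, 0, 0, 0, 15, 0, 0, 0, 0, 0, 0, 15, -0.03, 0.13, 0, 0, 0, 0, 15, -0.05, 0.25, 0, 0, 0, 0, 15, -0.05, 0.25, 0, 0, 0, 0, 15, -0.05, 0.25, 0, 0, 0, 0, 15, -0.05, 0.25, 0, 0, 0, 0, 15, -0.05, 0.25, 0, 0, 0, 0, 15]'

```text
clock: 8.42
eef_pos: [0.4444, 0.0177, 0.1357]
eef_rot: [180.0, 0.0, 90.2]
contact_force: [0.4, 0.6, -0.1]
gripper_width: 0.263
grip_force: 30.0
```

drive_tool --series '[-0.055, 0.25, 0, 0, 0, 0, 15, -0.055, 0.25, 0, 0, 0, 0, 15, -0.055, 0.25, 0, 0, 0, 0, 15, -0.055, 0.25, 0, 0, 0, 0, 15, -0.055, 0.25, 0, 0, 0, 0, 15, -0.055, 0.25, 0, 0, 0, 0, 15, -0.055, 0.25, 0, 0, 0, 0, 15, -0.055, 0.25, 0, 0, 0, 0, 15, -0.055, 0.25, 0, 0, 0, 0, 15, -0.055, 0.25, 0, 0, 0, 0, 15]'

```text
clock: 9.25
eef_pos: [0.4942, 0.0069, 0.1357]
eef_rot: [-180.0, 0.0, 90.2]
contact_force: [-0.5, -1.0, -1.8]
gripper_width: 0.263
grip_force: 30.0
```

drive_tool --series '[-0.055, 0.25, 0, 0, 0, 0, 15, -0.055, 0.25, 0, 0, 0, 0, 15, -0.055, 0.25, 0, 0, 0, 0, 15, -0.055, 0.25, 0, 0, 0, 0, 15, -0.055, 0.25, 0, 0, 0, 0, 15, -0.055, 0.25, 0, 0, 0, 0, 15, -0.055, 0.25, 0, 0, 0, 0, 15, -0.055, 0.25, 0, 0, 0, 0, 15, -0.055, 0.25, 0, 0, 0, 0, 15, -0.055, 0.25, 0, 0, 0, 0, 15]'

```text
clock: 10.08
eef_pos: [0.5442, -0.0039, 0.1357]
eef_rot: [-180.0, 0.0, 90.2]
contact_force: [0.8, -0.1, -1.6]
gripper_width: 0.263
grip_force: 30.0
```

drive_tool --series '[-0.055, 0.25, 0, 0, 0, 0, 15, -0.03, 0.14, 0, 0, 0, 0, 15, 0, 0, 0, 0, 0, 0, 15, 0, 0, 0, 0, 0, 0, 15, 0, 0, 0, 0, 0, 0, 15]'

```text
clock: 10.5
eef_pos: [0.5513, -0.0055, 0.1356]
eef_rot: [-180.0, -0.0, 90.2]
contact_force: [-0.1, -1.0, -1.5]
gripper_width: 0.266
grip_force: 30.0
```

Run:
```python
from h import *
a=read_camera("side");print(get_state()['eef_pos'])
cv2.imwrite("pics/s4.png",cv2.resize(a[150:330,150:390],(800,600)))
```

```text
[ 0.55123384 -0.00543838  0.13560994]
```

View pics/s4.png

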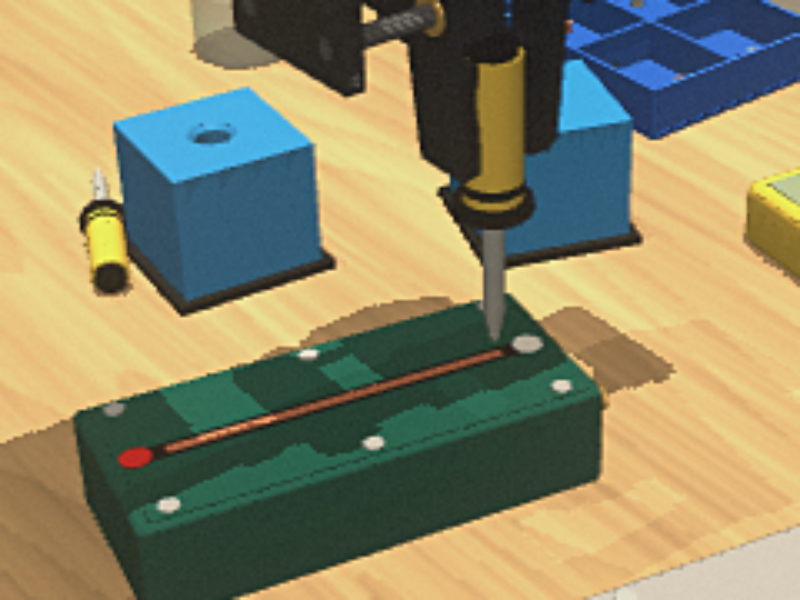

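The tip is at the white end of the seam, crop (495,343), right beside the white dot at (527,343), and the module has not moved. I move 5 mm further, then lift and return.

drive_tool --series '[-0.05, 0.25, 0, 0, 0, 0, 15, 0, 0, 0, 0, 0, 0, 15, 0, 0, 0, 0, 0, 0, 15, 0, 0, -0.2, 0, 0, 0, 15, 0, 0, -0.3, 0, 0, 0, 15, 0, 0, -0.5, 0, 0, 0, 15, 0, 0, -0.6, 0, 0, 0, 15, 0, 0, -0.6, 0, 0, 0, 15, 0, 0, -0.5, 0, 0, 0, 15, 0, 0, 0, 0, 0, 0, 15]'

```text
clock: 11.38
eef_pos: [0.5587, -0.0066, 0.1937]
eef_rot: [179.6, 0.0, 90.2]
contact_force: [-0.2, 0.1, 0.5]
gripper_width: 0.261
grip_force: 30.0
```

drive_tool --series '[0.5, -0.05, 0, 0, 0, 0, 15, 1, -0.05, 0, 0, 0, 0, 15, 1, -0.05, 0, 0, 0, 0, 15, 1, -0.05, 0, 0, 0, 0, 15, 1, -0.05, 0, 0, 0, 0, 15, 1, -0.05, 0, 0, 0, 0, 15, 1, -0.05, 0, 0, 0, 0, 15, 1, -0.05, 0, 0, 0, 0, 15, 1, -0.05, 0, 0, 0, 0, 15, 0.7, -0.05, 0, 0, 0, 0, 15]'

```text
clock: 12.22
eef_pos: [0.5449, 0.1796, 0.1888]
eef_rot: [-179.9, -0.0, 90.2]
contact_force: [0.6, 0.7, -1.1]
gripper_width: 0.266
grip_force: 30.0
```

drive_tool --series '[0.5, 0, 0, 0, 0, 0, 15, 0.4, 0, 0, 0, 0, 0, 15, 0.1, 0, 0, 0, 0, 0, 15, 0, 0, 0, 0, 0, 0, 15, 0, 0, 0, 0, 0, 0, 15]'

```text
clock: 12.63
eef_pos: [0.5459, 0.197, 0.1896]
eef_rot: [-180.0, 0.0, 90.2]
contact_force: [0.3, 0.6, -0.4]
gripper_width: 0.265
grip_force: 30.0
```

Run:
```python
from h import *
a=read_camera("side");e=get_state()['eef_pos'];print(e,proj("side",e+[0,0,-.0823]),proj("side",e+[0,0,.0477]))
cv2.imwrite("pics/s5.png",cv2.resize(a[60:260,120:320],(600,600)))
```

```text
[0.54598007 0.19677192 0.18964286] (np.float64(210.62898659382103), np.float64(164.5120385313341)) (np.float64(202.00837470928585), np.float64(79.04641086952572))
```

View pics/s5.png

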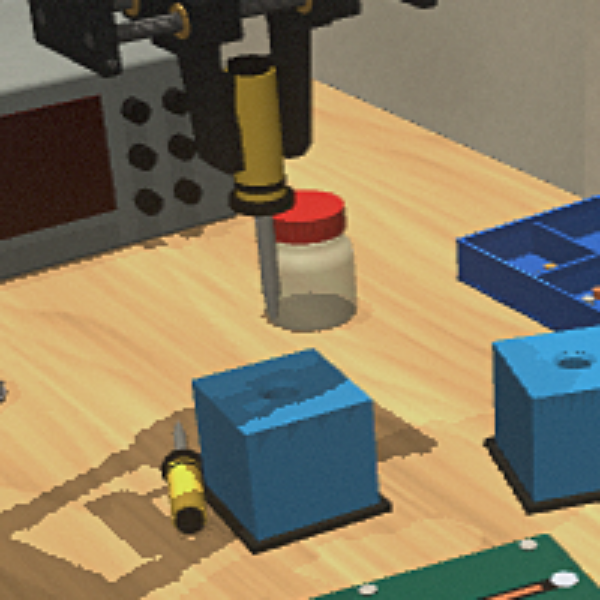

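The view is practically the same as after lifting: tip at crop (273,318), above the hole at (280,392). I lower it.

drive_tool --series '[0, 0, 0.5, 0, 0, 0, 15, 0, 0, 0.5, 0, 0, 0, 15, 0, 0, 0.4, 0, 0, 0, 15, 0, 0, 0.3, 0, 0, 0, 15, 0, 0, 0.3, 0, 0, 0, 15, 0, 0, 0.3, 0, 0, 0, 15, 0, 0, 0.4, 0, 0, 0, 15, 0, 0, 0.4, 0, 0, 0, 15, 0, 0, 0.4, 0, 0, 0, 15, 0, 0, 0, 0, 0, 0, 15]'

```text
clock: 13.52
eef_pos: [0.5445, 0.1971, 0.1174]
eef_rot: [-179.8, 0.1, 90.2]
contact_force: [-0.3, -0.4, -1.8]
gripper_width: 0.267
grip_force: 30.0
```

drive_tool --series '[0, 0, 0.4, 0, 0, 0, 15, 0, 0, 0.4, 0, 0, 0, 15, 0, 0, 0.3, 0, 0, 0, 15, 0, 0, 0.2, 0, 0, 0, 15, 0, 0, 0.15, 0, 0, 0, 15, 0, 0, 0, 0, 0, 0, 15, 0, 0, 0, 0, 0, 0, 15]'

```text
clock: 14.1
eef_pos: [0.5459, 0.1975, 0.0906]
eef_rot: [-180.0, 0.0, 90.2]
contact_force: [-0.1, -0.4, -1.3]
gripper_width: 0.26
grip_force: 30.0
```

Two millimetres left, with no contact force. I lower that and release.

drive_tool --series '[0, 0, 0.08, 0, 0, 0, 15, 0, 0, 0, 0, 0, 0, 15, 0, 0, 0, 0, 0, 0, 15, 0, 0, 0, 0, 0, 0, 30, 0, 0, 0, 0, 0, 0, 50, 0, 0, 0, 0, 0, 0, 88, 0, 0, 0, 0, 0, 0, 88, 0, 0, 0, 0, 0, 0, 88, 0, 0, 0, 0, 0, 0, 88, 0, 0, 0, 0, 0, 0, 88]'

```text
clock: 14.93
eef_pos: [0.5459, 0.1975, 0.0891]
eef_rot: [180.0, -0.0, 90.2]
contact_force: [-0.1, -0.4, -0.3]
gripper_width: 0.767
grip_force: 0.0
```

drive_tool --series '[0, 0, -0.3, 0, 0, 0, 88, 0, 0, -0.7, 0, 0, 0, 88, 0, 0, -1, 0, 0, 0, 88, 0, 0, -1, 0, 0, 0, 88, 0, 0, -1, 0, 0, 0, 88, 0, 0, -1, 0, 0, 0, 88, 0, 0, -1, 0, 0, 0, 88, 0, 0, -0.5, 0, 0, 0, 88, 0, 0, 0, 0, 0, 0, 88, 0, 0, 0, 0, 0, 0, 88]'

```text
clock: 15.77
eef_pos: [0.5461, 0.1976, 0.2195]
eef_rot: [179.9, -0.0, 90.2]
contact_force: [-0.8, 0.2, -0.3]
gripper_width: 1.001
grip_force: 0.0
```

Run:
```python
from h import *
a=read_camera("side");cv2.imwrite("pics/s6.png",a); s=get_state();print(s['eef_pos'],s['gripper_width'],proj("side",[.5457,.1967,.136]))
```

```text
[0.54537407 0.19731179 0.21825124] 0.9994070102714492 (np.float64(208.71268099882752), np.float64(146.94581858667848))
```

View pics/s6.png

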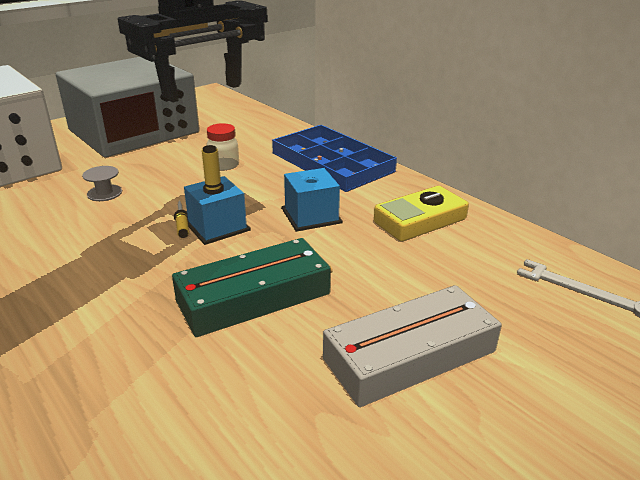

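The probe stands upright and fully home in its stand, with its cap at (209,149) as at the start. Both modules are where they were and the gripper is clear.

```bash
python3 -c "
from station import *
print(sign_off())"
```

```text
the job is handed in; nothing more can be done
None
```

I traced the green module's seam with the probe from the red-dot end to the white-dot end at about 6 cm/s. The probe is back upright and fully down in its stand, both modules look unmoved in the side camera, and the job is handed in, but sign-off gave no pass/fail result.

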